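# Lever open the instrument cover with a pry tool

### The arm

A 6-joint arm with a two-finger parallel gripper is mounted at the origin on the work surface. World frame = base frame: x ahead of the robot, y to its left, z up, the work surface at z = 0. Lengths are in mm, angles in rad, forces in N, time in s.
With the tool pointing down it reaches from about 350 to 875 mm from the base axis. Payload 4.2 kg.
Tool frame: the origin (TCP) lies between the finger pads; the fingertips stand 17 mm ahead of it and the grasp point (between the pads) lies 2 mm behind it (nose_length is the distance from the TCP to the fingertips, in mm); z points along the fingers, y is the direction in which the jaws open and shut (so a half turn about z gives the same grasp; the last joint's range is limited). The gripper opens to 85 mm and grips with 20 to 120 N. Pads are 22 mm wide; open, the fingers measure 114 mm over their backs; the gripper's body (76 mm by 85 mm) begins 54 mm behind the grasp point. The pads swing forward as they close: fully open they stand 13 mm farther back than shut.
Start: joints at [1.529, 0.385, 0.008, 0, -1.194, -0.259], TCP at [185.145, 596.926, 248.312] pointing down, gripper open.
Joint ranges: [-3.14, 3.14], [-1.21, 2.06], [-1.07, 1.41], [-3.16, 2.05], [-2.99, -0.16], [-3.1, 3.1]. Speed limits (rad/s): [2.79, 2.79, 3.14, 3.14, 3.14, 3.14].

### API

Orientations are given as a unit quaternion [x, y, z, w].
In Python, from bench import * gives the robot as it stands.
- The arm moves only by the tool jog_arm, never from a script. Its argument "increments" is a list of rows, each a list of 4 numbers: the shift along the tool's x, y, z in m, then the turn about the tool's z in degrees. A call has 1 to 10 rows; each row is the pose to reach, as a shift and turn from the pose measured when the call began, along the tool's axes at that moment; what a row does not reach only later rows make up. A row lasts 1/8 s, in which the tool goes at most 62.5 mm and 10.7 degrees, less where a joint would pass 70% of its speed; a pose out of reach is approached as far as the arm can. A call with a gripper value outside its range is refused whole. "hand" is the gripper's target within -1 to 1 (fully open at 1, half-way at 0, shut at -1), set as the call begins (left out, the last holds). The fingers move at their own pace and stop on an object; the grip force is fixed at half the most. Time passes only in rows, so rows that repeat a pose let the fingers close. It gives the time, the measured TCP pose, the force and the opening at its end, in the units of the state.
- read_state(): the state, without advancing time (a new reading comes with each control period).
- get_image(name): name is "scene" or "top" or "wrist"; returns the picture (400x640x3 uint8, red, green, blue); there is no depth.
- calibration(name): a dict with "fx", "fy", "cx", "cy" (pixels), "position" and "rotation" of the camera in the world; the wrist camera has in their place "hand_eye" (4x4, takes a point from camera to tool coordinates, whose origin is the TCP and whose axes are the flange's). Camera axes: x right, y up, looking along -z (the intrinsics and any distortion apply to the point x, -y, -z); pixel columns grow to the right and rows downward; lengths in mm; the calibration is good to about 2 mm. A picture is of the moment at which its call begins: read the wrist's pose just before it. calibration takes no time and is no camera call.
- job_done(): hands the job in, once; it reports no verdict.
The state is a dict: "clock": time; "joints": joint angles; "joint_vel": joint speeds; "joint_efforts": joint torques, N m; "position": TCP position; "ee_rot": TCP orientation; "contact_force": force on the tool from outside, world axes, zero at the start; "wrist_torque": the same for the moment, N m; "gripper_width": finger opening in mm.
Only numpy, scipy, OpenCV 4.12 (cv2) and the standard library are available. Lean on these libraries where they do the work, as an engineer would, in place of code of your own. Each camera call takes 0.05 s, during which the arm holds its last target.

### The job

Draw the pry tool out of its dock, lay it flat on the blue mat and let go, then take it again by its green handle. Push its thin blade into the gap under the front edge of the grey instrument's white hinged cover and lever the cover up with the blade until it stands steeply open, 65 degrees or more, never touching the cover with the robot itself. Finally lay the tool flat on the blue mat again and let go, leaving the other things on the bench where they are.

Things in the scene. Friction and masses are not known exactly. Their poses are not given: they have to be found in the camera images.
- tool: loose pry tool, 70 g, 180 long, lying flat. Origin: centre of the underside, 90 from either end; +x towards the blade, z up. Green handle x -90 to -5, 24 wide (y), z 0 to 20; bare brass shank x -5 to +40, 14 wide, z 5 to 15; thin brass blade x +40 to +90, 20 wide, 3 thick, z 8.5 to 11.5. It rests on the handle's underside, and its balance point lies in the handle, about x -32. At the start the handle is inside the dock and only shank and blade stick out of the mouth
- blade_tip (a point): middle of the blade's end edge, on the tool at (90, 0, 10); axes as the tool's
- dock: fixed dark steel dock, 105 long, 44 wide, 37 high: a pocket with a roof, shut at the far end, that hides the tool's handle. Origin: middle of the mouth's lower edge, on the table; +x runs into the pocket, -x is the way out; floor 6 above the table, pocket 34 wide, 26 high, 100 deep. The tool is inserted handle first, blade towards -x
- mat: fixed flat blue mat 220 (x) x 170 (y) x 4 thick, where the tool is laid. Origin: centre of its underside, on the table
- case: fixed grey instrument. Origin on the table straight below the front edge of the cover; +x towards the hinge (away from the robot). In front, x -75 to 0, a control deck 150 wide and 30 high with a yellow strip that leads to the gap (fingers that hold the tool must stay before this deck); behind, x 0 to 115, a hollow body 150 wide, 50 high, under the cover; its inside is free down to 19 above the table
- gap (a point): centre of the gap's opening, in the front face of the hollow body (case x 0), 44 above the table. The gap is 50 wide (y), 12 high (38 to 50 above the table) and opens into the hollow body; its upper side is the cover's underside. Axes as the case's: the blade enters along +x
- hinge (a point): middle of the cover's hinge axis, 115 behind the gap, 50 above the table; the axis runs along y
- cover_lip (a point): middle of the lower front edge of the white cover, 115 from the hinge axis; moves with the cover. The cover is 115 long, 146 wide, 6 thick
- cover (a joint): opening angle of the white cover in rad: 0 shut (flat), grows as the front edge goes up and back, stop at 1.75. The hinge is stiff (friction about 0.1 N m, so about 1.5 N lifts the front edge) and the cover stays where it is left
- screwdriver: loose bystander: screwdriver, 150 long, lying between the work places; leave it alone. Origin: about the middle of the underside
- heatsink: loose bystander: finned aluminium heat sink 50 x 40 x 25; leave it alone. Origin: about the middle of the underside
- meter: loose bystander: black hand meter 150 x 75 x 42; leave it alone. Origin: about the middle of the underside
- mug: loose bystander: blue ceramic mug, 80 across, 90 high; leave it alone. Origin: about the middle of the underside
- partsbox: loose bystander: clear open parts box 120 x 80 x 35; leave it alone. Origin: about the middle of the underside
- jar: loose bystander: amber jar with white cap, 50 across, 50 high; leave it alone. Origin: about the middle of the underside
- transformer: loose bystander: dark transformer with copper winding, 60 x 70 x 50; leave it alone. Origin: about the middle of the underside
There are look-alikes about, which are no part of the job. Of the things that look like the tool, the smaller one is meant.

How it is judged:
By the outcome, as a careful person would: the job done as asked, in the order asked, and still so for the second after the job is handed in, with the robot touching nothing.
It also fails if it takes over 72 s, if anything falls off the work surface, if the arm or the gripper's body presses on something with over 40 N, if the wrist force passes 120 N, or if a joint passes its speed limit or range.

## Working session

There is one attempt and no reset: what is moved stays moved. The work goes in short steps, Python scripts to look and compute and a tool call to move; the robot and the scene stay as the last step left them, time stands still between calls to the robot, and variables do not carry over. Pictures are saved under pics/ and viewed, and the job is handed in when it is done.

Besides the shell and the picture viewer there is one more tool, called by a JSON object that holds its "fn" and its "kwargs". jog_arm: Moves the arm, as the interface text tells. Its arguments: {"type":"object","properties":{"increments":{"type":"array"},"hand":{"type":"number"}},"required":["increments"]}

```bash
ls -la; mkdir -p pics; python3 - <<'E'
from bench import *
import cv2
s=read_state(); print(s)
for n in ["scene","top","wrist"]:
    im=get_image(n); cv2.imwrite(f"pics/{n}0.png",im[:,:,::-1]); print(n,calibration(n))
E
```

```text
total 12
drwxr-xr-x  3 agent agent 4096 Dec  7 16:01 .
drwxr-xr-x 23 root  root  4096 Dec  7 16:01 ..
drwxr-xr-x  2 agent agent 4096 Dec  7 16:01 pics
{'clock': 0.0, 'joints': array([ 1.52862778e+00,  3.85575605e-01,  6.60862547e-03, -5.01299028e-04,
       -1.19399084e+00, -2.58593660e-01]), 'joint_vel': array([-3.29648120e-04, -9.03164346e-04,  7.43089028e-04,  8.49731317e-05,
        6.07942903e-04,  4.67268366e-04]), 'joint_efforts': array([-2.10558346e-04, -3.92282939e+01,  1.88401669e+01,  4.18632299e+00,
       -4.51522123e-03, -1.06094323e-06]), 'position': array([184.97640242, 596.42279978, 247.20296836]), 'ee_rot': array([ 9.88699592e-01, -1.49906287e-01, -1.14880316e-04,  1.09958658e-03]), 'contact_force': array([-0.50520704, -0.21848855,  0.58591828]), 'wrist_torque': array([ 0.02045883,  0.02121363, -0.03138557]), 'gripper_width': 85.18069359826255}
scene {'fx': 385.9640468378279, 'fy': 385.9640468378279, 'cx': 322.1751854609269, 'cy': 203.6105686189602, 'position': array([1100.52443653, -531.35479715,  629.31301882]), 'rotation': array([0.41043151, 0.19091399, 0.36982628, 0.81137312])}
top {'fx': 474.00407506773706, 'fy': 474.00407506773706, 'cx': 320.2513623627521, 'cy': 195.86566171562706, 'position': array([ 248.76512736,    5.95895155, 1259.79741037]), 'rotation': array([-0.07562031,  0.0751747 ,  0.71973644, -0.68601005])}
wrist {'fx': 350.60858231301654, 'fy': 350.60858231301654, 'cx': 316.91024131145025, 'cy': 197.04687030807042, 'hand_eye': array([[-3.19127143e-04,  9.62534802e-01,  2.71157985e-01,
         6.82777954e+01],
       [ 9.99999908e-01,  2.29850557e-04,  3.60999707e-04,
         6.29665548e-01],
       [ 2.85148968e-04,  2.71158076e-01, -9.62534787e-01,
        -1.26672390e+02],
       [ 0.00000000e+00,  0.00000000e+00,  0.00000000e+00,
         1.00000000e+00]])}
```

View pics/scene0.png

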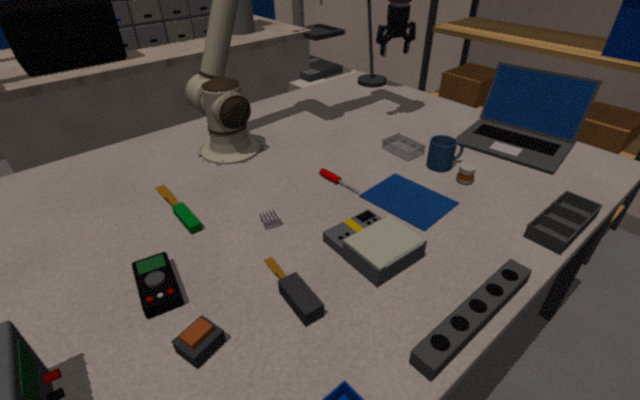

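View pics/top0.png

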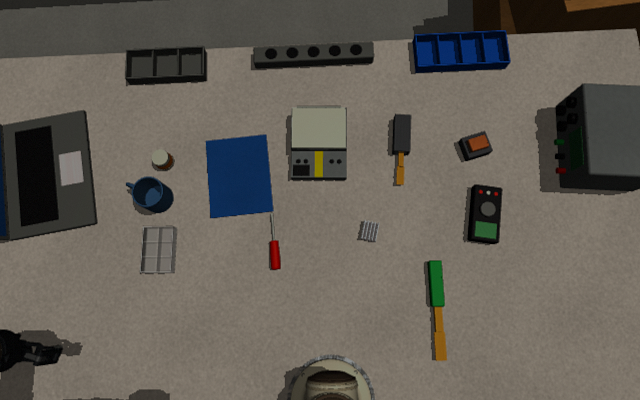

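View pics/wrist0.png

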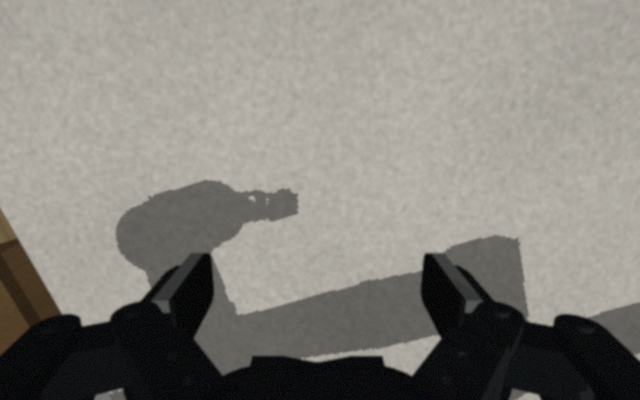

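```bash
cat > h.py <<'E'
import numpy as np, cv2
from scipy.spatial.transform import Rotation as R
from bench import *
def cam(name,st=None):
    c=calibration(name); K=(c['fx'],c['fy'],c['cx'],c['cy'])
    if name=='wrist':
        T=np.eye(4);T[:3,:3]=R.from_quat(st['ee_rot']).as_matrix();T[:3,3]=st['position']
        M=T@np.array(c['hand_eye']);return K,M[:3,:3],M[:3,3]
    return K,R.from_quat(c['rotation']).as_matrix(),np.array(c['position'])
def p2w(C,u,v,z):
    K,Rm,p=C
    d=Rm@np.array([(u-K[2])/K[0],-(v-K[3])/K[1],-1.0]); t=(z-p[2])/d[2]; return p+t*d
def w2p(C,X):
    K,Rm,p=C; q=Rm.T@(np.array(X,float)-p); return np.array([K[2]+K[0]*q[0]/-q[2],K[3]+K[1]*(-q[1])/-q[2]])
def save(im,name,box=None,s=1):
    if box: im=im[box[1]:box[3],box[0]:box[2]]
    im=cv2.resize(im[:,:,::-1],None,fx=s,fy=s,interpolation=cv2.INTER_CUBIC); cv2.imwrite('pics/'+name,im)
E
python3 - <<'E'
from h import *
im=cv2.imread('pics/top0.png')[:,:,::-1]
save(im,'t_a.png',(190,90,350,230),5)
save(im,'t_b.png',(350,90,450,240),4)
C=cam('top')
print(R.from_quat(read_state()['ee_rot']).as_matrix().round(3))
for n,(u,v,z) in dict(dockmouth=(401,153,37),bladetip=(399,185,16),matc=(240,176,4),lipL=(292,150,56),lipR=(346,151,56),deckL=(290,178,30),deckR=(346,179,30)).items(): print(n,p2w(C,u,v,z).round(0))
E
```

```text
[[ 0.955 -0.296 -0.   ]
 [-0.296 -0.955 -0.002]
 [ 0.     0.002 -1.   ]]
dockmouth [ 621. -222.   37.]
bladetip [ 538. -213.   16.]
matc [587. 217.   4.]
lipL [638.  69.  56.]
lipR [628. -74.  56.]
deckL [568.  79.  30.]
deckR [558. -71.  30.]
```

View pics/t_a.png

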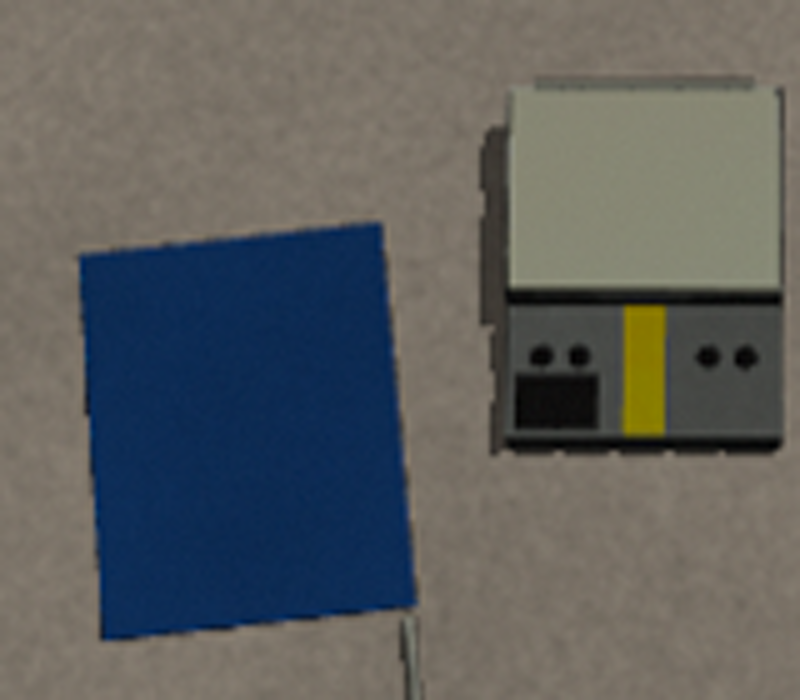

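View pics/t_b.png

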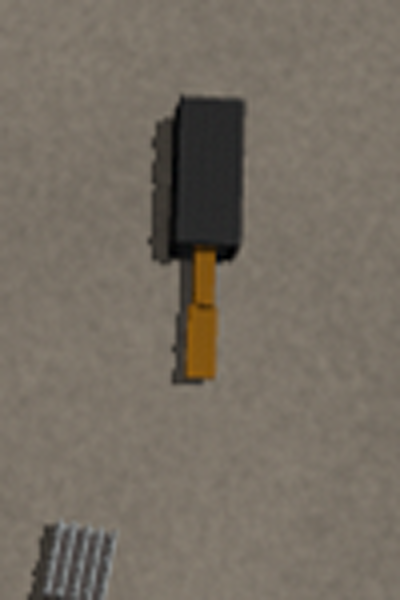

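```bash
python3 - <<'E'
from h import *
C=cam('top')
def P(l,z): return np.array([p2w(C,u,v,z) for u,v in l])
m=P([(206,141.2),(266.2,134.8),(273,211),(210.6,218)],4); print('mat',m.round(0)[:,:2].tolist(),m.mean(0).round(1),[np.linalg.norm(m[i]-m[i-1]).round(0) for i in range(4)])
print('matyaw',np.degrees(np.arctan2(*(m[1]-m[2])[[1,0]])),np.degrees(np.arctan2(*(m[0]-m[3])[[1,0]])))
c=P([(291.8,148),(346,148)],56);d=P([(291.4,177.2),(346,177.2),(318.7,177.2),(318.8,151)],30);print('case',c.round(0).tolist(),d.round(0).tolist(),np.linalg.norm(c[0]-c[1]))
for a,b in((c[0],c[1]),(d[0],d[1])): print('yaw',np.degrees(np.arctan2(*(a-b)[[1,0]]))-90)
print('strip',np.degrees(np.arctan2(*(d[3]-d[2])[[1,0]])))
k=P([(392.75,151.5),(410,152.5),(395.25,114.25),(411.25,114.5)],37);print('dock',k.round(0).tolist());print(np.degrees(np.arctan2(*(k[2:].mean(0)-k[:2].mean(0))[[1,0]])), np.linalg.norm(k[0]-k[1]),np.linalg.norm(k[0]-k[2]))
t=P([(396.5,184.5),(403.5,184.75),(397.5,166.3),(404.3,166.3)],16);print('blade',t.round(0).tolist())
print(np.degrees(np.arctan2(*(t[2:].mean(0)-t[:2].mean(0))[[1,0]])))
E
```

```text
mat [[692.0, 311.0], [703.0, 143.0], [486.0, 129.0], [475.0, 297.0]] [588.8 220.    4. ] [np.float64(218.0), np.float64(168.0), np.float64(217.0), np.float64(168.0)]
matyaw 3.506896582124842 3.4672651554309075
case [[644.0, 70.0, 56.0], [637.0, -74.0, 56.0]] [[570.0, 75.0, 30.0], [563.0, -71.0, 30.0], [567.0, 2.0, 30.0], [640.0, -2.0, 30.0]] 144.01268736316737
yaw -2.820011016121782
yaw -2.7982423393521856
strip -2.8857942102208263
dock [[627.0, -200.0, 37.0], [622.0, -246.0, 37.0], [733.0, -216.0, 37.0], [730.0, -259.0, 37.0]]
-7.513547465187698 46.362901845764554 107.06122303412836
blade [[540.0, -207.0, 16.0], [538.0, -225.0, 16.0], [591.0, -213.0, 16.0], [590.0, -232.0, 16.0]]
-7.47836700725236
```

```bash
cat >> h.py <<'E'
def yaw(st): 
    M=R.from_quat(st['ee_rot']).as_matrix(); return np.degrees(np.arctan2(M[1,0],M[0,0]))
def inc(x,y,z,yw=None):
    st=read_state(); M=R.from_quat(st['ee_rot']).as_matrix()
    d=M.T@(np.array([x,y,z])-st['position'])/1000
    t=0 if yw is None else (-(yw-yaw(st))+180)%360-180
    return (d.round(4).tolist(),round(t,1))
def show():
    s=read_state(); print('t',round(s['clock'],2),'p',s['position'].round(1),'yaw',round(yaw(s),1),'tiltz',R.from_quat(s['ee_rot']).as_matrix()[:,2].round(4),'F',s['contact_force'].round(1),'w',round(s['gripper_width'],1),'j',s['joints'].round(2))
E
python3 -c "
from h import *
C=cam('top')
for n,p in dict(hs=(369,231),big0=(437,262),bigtip=(440,360),meter=(485,213),sdtip=(272,213),sdend=(275,268)).items(): print(n,p2w(C,*p,10).round(0))
print(inc(560,-215,200,-7.5))"
```

```text
hs [ 418. -124.   10.]
big0 [ 328. -296.   10.]
bigtip [  85. -280.   10.]
meter [ 452. -437.   10.]
sdtip [479. 132.  10.]
sdend [333. 128.  10.]
([0.5986, 0.6639, 0.0487], np.float64(-9.7))
```

{"fn": "jog_arm", "kwargs": {"increments": [[0.6, 0.664, 0.048, -9.7], [0.6, 0.664, 0.048, -9.7], [0.6, 0.664, 0.048, -9.7], [0.6, 0.664, 0.048, -9.7], [0.6, 0.664, 0.048, -9.7], [0.6, 0.664, 0.048, -9.7], [0.6, 0.664, 0.048, -9.7], [0.6, 0.664, 0.048, -9.7], [0.6, 0.664, 0.048, -9.7], [0.6, 0.664, 0.048, -9.7]], "hand": 1}}

```text
clock: 1.4
position: [447.8, 28.6, 215.2]
ee_rot: [0.998, -0.066, 0.0, 0.001]
contact_force: [1.7, 0.0, -0.4]
gripper_width: 85.5
```

```bash
python3 -c "
from h import *
show();print(inc(560,-215,200,-7.5))"
```

```text
t 1.4 p [447.8  28.6 215.2] yaw -7.5 tiltz [ 4.0e-04 -1.3e-03 -1.0e+00] F [ 1.7  0.  -0.4] w 85.5 j [ 0.43  0.11 -0.45  0.   -1.    1.01]
([0.1431, 0.2268, 0.0156], np.float64(-0.0))
```

{"fn": "jog_arm", "kwargs": {"increments": [[0.143, 0.227, 0.015, 0], [0.143, 0.227, 0.015, 0], [0.143, 0.227, 0.015, 0], [0.143, 0.227, 0.015, 0], [0.143, 0.227, 0.015, 0], [0.143, 0.227, 0.015, 0], [0.143, 0.227, 0.015, 0]]}}

```text
clock: 2.28
position: [559.4, -214.1, 200.6]
ee_rot: [0.998, -0.065, -0.0, 0.0]
contact_force: [-0.7, 0.7, 0.2]
gripper_width: 85.2
```

```bash
python3 -c "
from h import *
show()
im=get_image('wrist');save(im,'w1.png')"
```

```text
t 2.27 p [ 559.4 -214.1  200.6] yaw -7.5 tiltz [-1.e-04 -9.e-04 -1.e+00] F [-0.7  0.7  0.2] w 85.2 j [-0.1   0.38 -0.13  0.   -1.06  1.54]
```

View pics/w1.png

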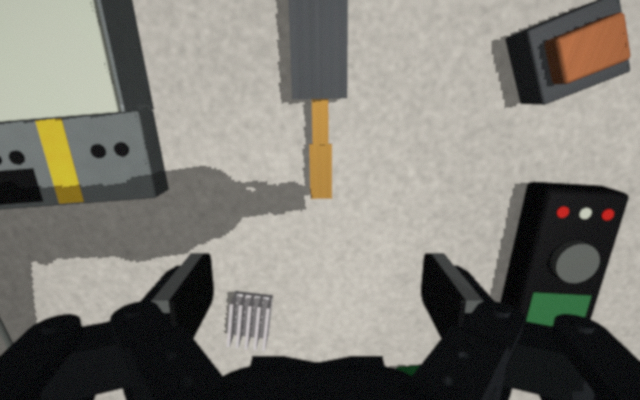

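```bash
python3 -c "
from h import *
s=read_state();C=cam('wrist',s)
im=cv2.imread('pics/w1.png')[:,:,::-1];save(im,'w1z.png',(260,80,370,210),5)
for n,p in dict(tipL=(310,197.5,17.5),tipR=(331,198,17.5),bL=(309,144,17.5),bR=(331,144,17.5),s1=(312.5,105,21),s2=(328,105,21),dL=(289,101,37),dR=(347,97,37)).items(): print(n,p2w(C,*p).round(1))
"
```

```text
tipL [ 540.9 -205.6   17.5]
tipR [ 537.9 -224.7   17.5]
bL [ 589.6 -211.4   17.5]
bR [ 587.1 -230.6   17.5]
s1 [ 622.2 -218.9   21. ]
s2 [ 620.5 -231.9   21. ]
dL [ 627.9 -200.9   37. ]
dR [ 625.  -247.2   37. ]
```

View pics/w1z.png

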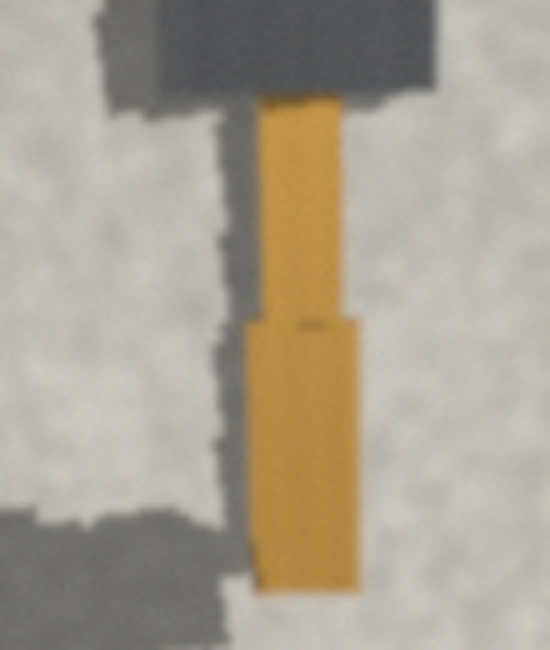

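```bash
python3 -c "
from h import *
print(inc(602,-222.8,80,-7.3),inc(602,-222.8,21,-7.3))"
```

```text
([0.0432, 0.0033, 0.1209], np.float64(-0.1)) ([0.0432, 0.0032, 0.1799], np.float64(-0.1))
```

{"fn": "jog_arm", "kwargs": {"increments": [[0.043, 0.003, 0.06, 0], [0.043, 0.003, 0.12, 0], [0.043, 0.003, 0.14, 0], [0.043, 0.003, 0.16, 0], [0.043, 0.003, 0.17, 0], [0.043, 0.003, 0.179, 0], [0.043, 0.003, 0.179, 0]]}}

```text
clock: 3.2
position: [601.8, -222.2, 22.1]
ee_rot: [0.998, -0.065, 0.0, 0.0]
contact_force: [-0.8, -0.5, 0.5]
gripper_width: 85.5
```

```bash
python3 -c "
from h import *
show();print(inc(602,-222.8,21,-7.3))
im=get_image('wrist');save(im,'w2.png')"
```

```text
t 3.2 p [ 601.8 -222.2   22.1] yaw -7.4 tiltz [ 4.e-04 -1.e-03 -1.e+00] F [-0.8 -0.5  0.5] w 85.5 j [-0.1   0.64 -0.19  0.   -0.74  1.54]
([0.0003, 0.0006, 0.0011], np.float64(-0.1))
```

View pics/w2.png

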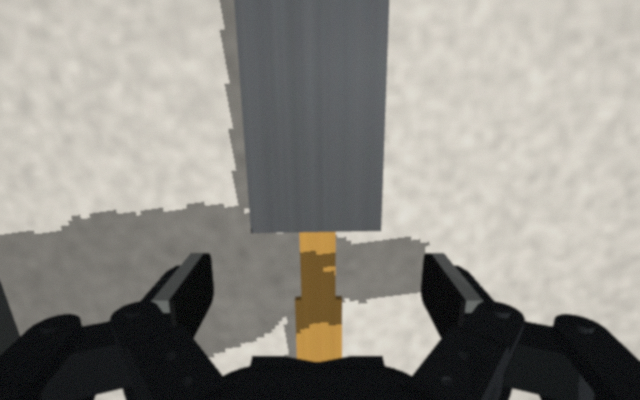

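{"fn": "jog_arm", "kwargs": {"increments": [[0, 0.0005, 0.001, 0], [0, 0.0005, 0.001, 0], [0, 0.0005, 0.001, 0], [0, 0.0005, 0.001, 0], [0, 0.0005, 0.001, 0], [0, 0.0005, 0.001, 0], [0, 0.0005, 0.001, 0], [0, 0.0005, 0.001, 0]], "hand": -1}}

```text
clock: 4.25
position: [602.1, -223.0, 21.7]
ee_rot: [0.998, -0.065, 0.001, 0.001]
contact_force: [-0.7, -0.1, 3.1]
gripper_width: 12.2
```

```bash
python3 -c "
from h import *
show()
im=get_image('wrist');save(im,'w3.png')"
```

```text
t 4.25 p [ 602.1 -223.    21.7] yaw -7.4 tiltz [ 0.0015 -0.0014 -1.    ] F [-0.7 -0.1  3.1] w 12.2 j [-0.1   0.64 -0.19  0.   -0.74  1.54]
```

View pics/w3.png

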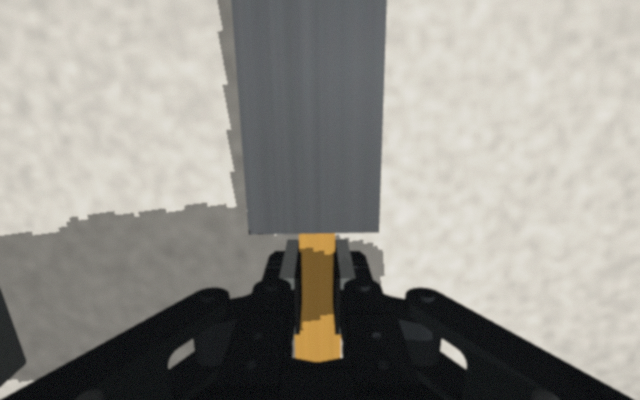

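{"fn": "jog_arm", "kwargs": {"increments": [[-0.005, 0, -0.001, 0], [-0.015, 0, -0.0015, 0], [-0.028, 0, -0.0015, 0], [-0.041, 0, -0.0015, 0], [-0.054, 0, -0.0015, 0], [-0.067, 0, -0.0015, 0], [-0.08, 0, -0.0015, 0], [-0.092, 0, -0.0015, 0], [-0.104, 0, -0.0015, 0], [-0.108, 0, -0.0015, 0]]}}

```text
clock: 5.55
position: [494.1, -208.9, 23.1]
ee_rot: [0.998, -0.065, 0.0, 0.001]
contact_force: [-0.3, 0.9, -0.8]
gripper_width: 12.4
```

```bash
python3 -c "
from h import *
show()
im=get_image('wrist');save(im,'w4.png')"
```

```text
t 5.55 p [ 494.1 -208.9   23.1] yaw -7.4 tiltz [ 9.0e-04 -1.3e-03 -1.0e+00] F [-0.3  0.9 -0.8] w 12.4 j [-0.1   0.51 -0.47  0.   -0.59  1.54]
```

View pics/w4.png

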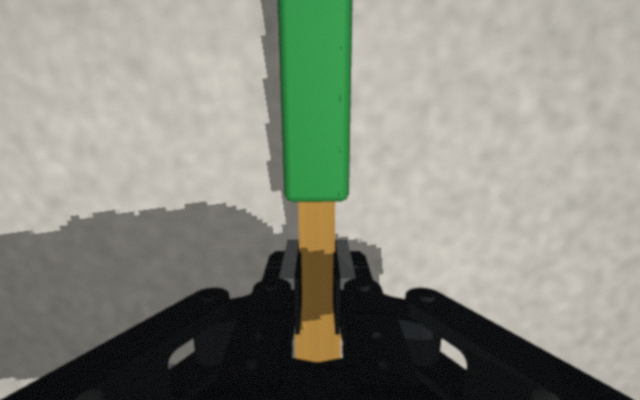

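```bash
python3 -c "
from h import *
print(inc(615.8,218.7,170,177.2),inc(494,-209,170,177))"
```

```text
([0.0657, -0.4396, -0.1473], np.float64(175.4)) ([0.0001, 0.0003, -0.1469], np.float64(175.6))
```

{"fn": "jog_arm", "kwargs": {"increments": [[0, 0, -0.05, 0], [0, 0, -0.1, 0], [0.003, -0.02, -0.147, 10], [0.01, -0.07, -0.147, 20], [0.017, -0.12, -0.147, 30], [0.025, -0.17, -0.147, 40], [0.032, -0.22, -0.147, 50], [0.04, -0.27, -0.147, 60], [0.047, -0.32, -0.147, 70], [0.055, -0.37, -0.147, 80]]}}

```text
clock: 6.85
position: [596.8, 153.0, 169.8]
ee_rot: [0.721, -0.693, 0.001, -0.0]
contact_force: [0.3, -0.5, -0.5]
gripper_width: 12.4
```

```bash
python3 -c "
from h import *
show();print(inc(615.8,218.7,100,177.2))"
```

```text
t 6.85 p [596.8 153.  169.8] yaw -87.7 tiltz [ 1.6e-03 -9.0e-04 -1.0e+00] F [ 0.3 -0.5 -0.5] w 12.4 j [ 0.51  0.43 -0.13  0.   -1.01 -0.48]
([-0.065, -0.0215, 0.0698], np.float64(95.1))
```

{"fn": "jog_arm", "kwargs": {"increments": [[-0.03, -0.01, 0.02, 10], [-0.05, -0.016, 0.03, 20], [-0.065, -0.0215, 0.05, 30], [-0.065, -0.0215, 0.07, 40], [-0.065, -0.0215, 0.07, 50], [-0.065, -0.0215, 0.07, 60], [-0.065, -0.0215, 0.07, 70], [-0.065, -0.0215, 0.07, 80], [-0.065, -0.0215, 0.07, 90], [-0.065, -0.0215, 0.07, 95.1]]}}

```text
clock: 8.1
position: [616.1, 218.9, 99.6]
ee_rot: [0.026, 1.0, -0.0, 0.001]
contact_force: [-0.4, 0.3, -1.0]
gripper_width: 12.6
```

```bash
python3 -c "
from h import *
show()
im=get_image('wrist');save(im,'w5.png');s=read_state();C=cam('wrist',s)
im=get_image('scene');save(im,'s5.png',(240,100,480,300),3)
print(inc(615.8,218.7,27,177.2),inc(615.8,218.7,21,177.2))"
```

```text
t 8.1 p [616.1 218.9  99.6] yaw 177.0 tiltz [ 2.1e-03 -7.0e-04 -1.0e+00] F [-0.4  0.3 -1. ] w 12.6 j [ 0.59  0.56 -0.1   0.   -0.91 -2.21]
([0.0004, -0.0002, 0.0726], np.float64(-0.0)) ([0.0004, -0.0002, 0.0786], np.float64(-0.0))
```

View pics/w5.png

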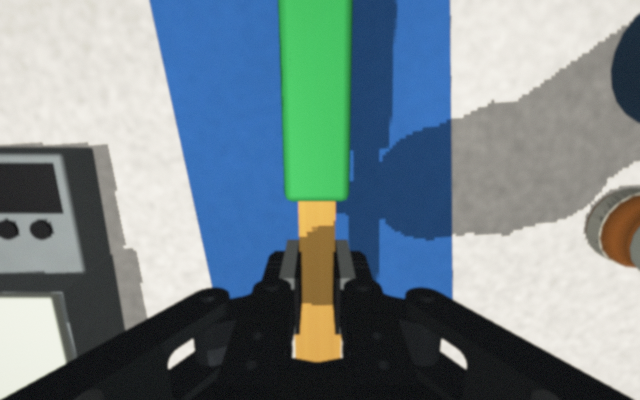

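View pics/s5.png

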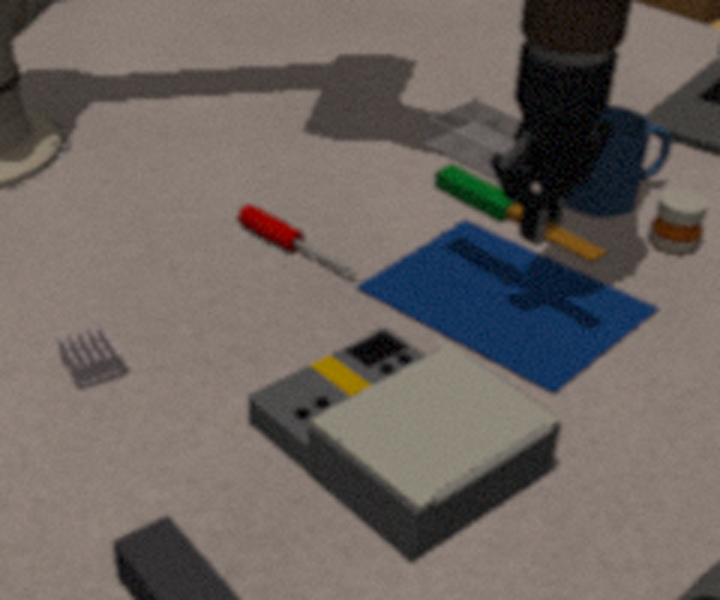

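{"fn": "jog_arm", "kwargs": {"increments": [[0, 0, 0.04, 0], [0, 0, 0.06, 0], [0, 0, 0.07, 0], [0, 0, 0.075, 0], [0, 0, 0.0775, 0], [0, 0, 0.0775, 0], [0, 0, 0.0775, 0]]}}

```text
clock: 9.07
position: [616.6, 219.1, 22.8]
ee_rot: [0.024, 1.0, 0.0, 0.002]
contact_force: [0.6, -0.3, -0.2]
gripper_width: 12.1
```

{"fn": "jog_arm", "kwargs": {"increments": [[0, 0, 0.001, 0], [0, 0, 0.0015, 0], [0, 0, 0.0015, 0]]}}

```text
clock: 9.45
position: [616.7, 219.1, 21.7]
ee_rot: [0.024, 1.0, 0.0, 0.002]
contact_force: [0.1, -0.4, 0.9]
gripper_width: 12.7
```

{"fn": "jog_arm", "kwargs": {"increments": [[0, 0, 0, 0], [0, 0, 0, 0], [0, 0, 0, 0], [0, 0, 0, 0], [0, 0, 0, 0], [0, 0, -0.03, 0], [0, 0, -0.08, 0], [0, 0, -0.12, 0]], "hand": 0.2}}

```text
clock: 10.45
position: [616.6, 219.2, 143.6]
ee_rot: [0.024, 1.0, 0.0, 0.002]
contact_force: [1.1, 0.4, -0.3]
gripper_width: 51.0
```

```bash
python3 -c "
from h import *
show()
im=get_image('wrist');save(im,'w6.png')
im=get_image('top');save(im,'t6.png',(190,90,450,290),3)"
```

```text
t 10.45 p [616.6 219.2 143.6] yaw 177.2 tiltz [ 4.6e-03  5.0e-04 -1.0e+00] F [ 1.1  0.4 -0.3] w 51.0 j [ 0.59  0.52 -0.06  0.   -0.99 -2.21]
```

View pics/w6.png

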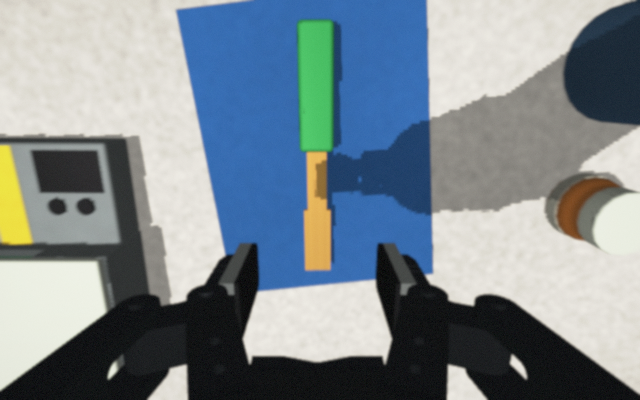

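View pics/t6.png

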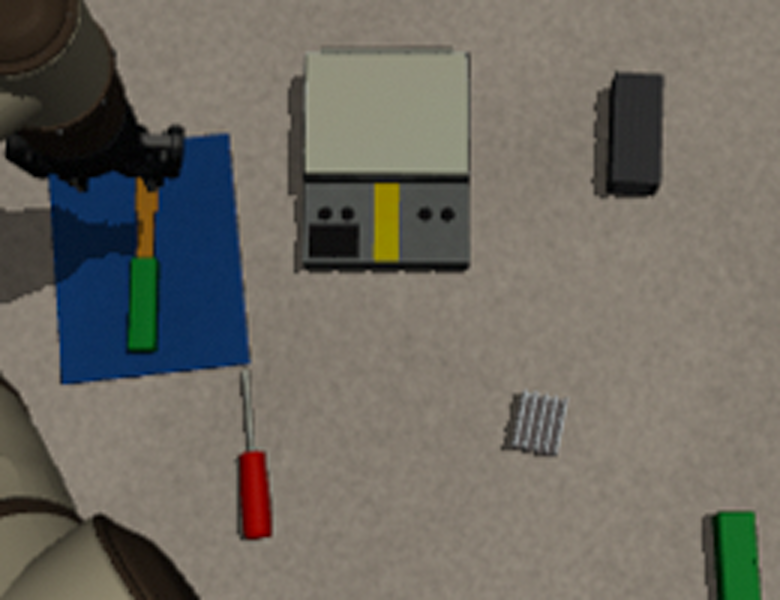

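```bash
python3 -c "
from h import *
s=read_state();C=cam('wrist',s)
P=[p2w(C,318,270,15.5),p2w(C,317.8,151.5,24),p2w(C,315.5,20.5,24),p2w(C,317.5,210,15.5)]
for p in P: print(p.round(1))
a=P[2]-P[0];print(np.hypot(*a[:2]),np.degrees(np.arctan2(-a[1],-a[0])))
a=P[2]-P[1];print(np.hypot(*a[:2]),np.degrees(np.arctan2(-a[1],-a[0])))
"
```

```text
[687.  218.5  15.5]
[588.3 222.9  24. ]
[503.3 225.4  24. ]
[635.2 220.5  15.5]
183.8339116883452 -2.168545378901487
85.00469343217111 -1.7029244259622345
```

```bash
python3 -c "
from h import *
C=cam('top')
A=p2w(C,237.5,207,22);B=p2w(C,238.2,176,24);print(A,B,np.hypot(*(A-B)[:2]),np.degrees(np.arctan2(*(B-A)[[1,0]])))
print(inc(536.5,223,120,177.6),inc(536.5,223,22,177.6))
"
```

```text
[497.68975971 221.71479078  22.        ] [582.30863909 218.60008069  24.        ] 84.67618417321177 -2.108030880859967
([0.083, -0.0016, 0.0267], np.float64(-0.3)) ([0.0844, -0.0022, 0.1247], np.float64(-0.3))
```

```bash
python3 -c "
from h import *
print(inc(542,222.6,60,177.4),inc(542,222.6,22,177.4))
"
```

```text
([0.0783, -0.0021, 0.0868], np.float64(-0.1)) ([0.0789, -0.0023, 0.1248], np.float64(-0.1))
```

{"fn": "jog_arm", "kwargs": {"increments": [[0.05, -0.001, 0.02, 0], [0.079, -0.002, 0.06, 0], [0.079, -0.002, 0.087, 0], [0.079, -0.002, 0.105, 0], [0.079, -0.002, 0.115, 0], [0.079, -0.002, 0.121, 0], [0.079, -0.002, 0.1245, 0], [0.079, -0.002, 0.1245, 0], [0.079, -0.002, 0.1245, 0]]}}

```text
clock: 11.68
position: [542.2, 223.1, 22.8]
ee_rot: [0.024, 1.0, 0.003, 0.007]
contact_force: [-0.1, 0.1, -1.0]
gripper_width: 51.3
```

```bash
python3 -c "
from h import *
show()
im=get_image('wrist');save(im,'w7.png')
im=get_image('scene');save(im,'s7.png',(240,100,480,300),3)"
```

```text
t 11.68 p [542.2 223.1  22.8] yaw 177.3 tiltz [ 0.0147  0.0056 -0.9999] F [-0.1  0.1 -1. ] w 51.3 j [ 0.67  0.56 -0.35  0.01 -0.64 -2.29]
```

View pics/w7.png

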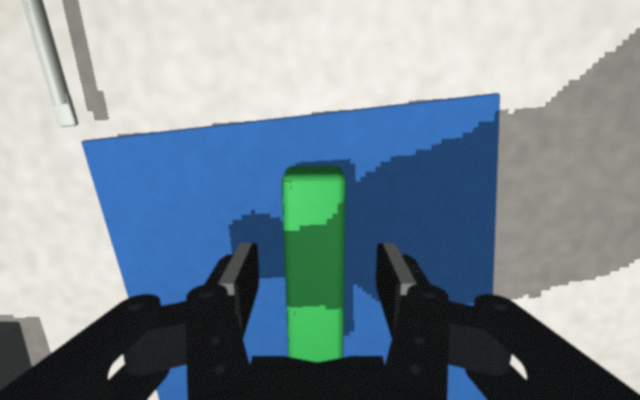

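View pics/s7.png

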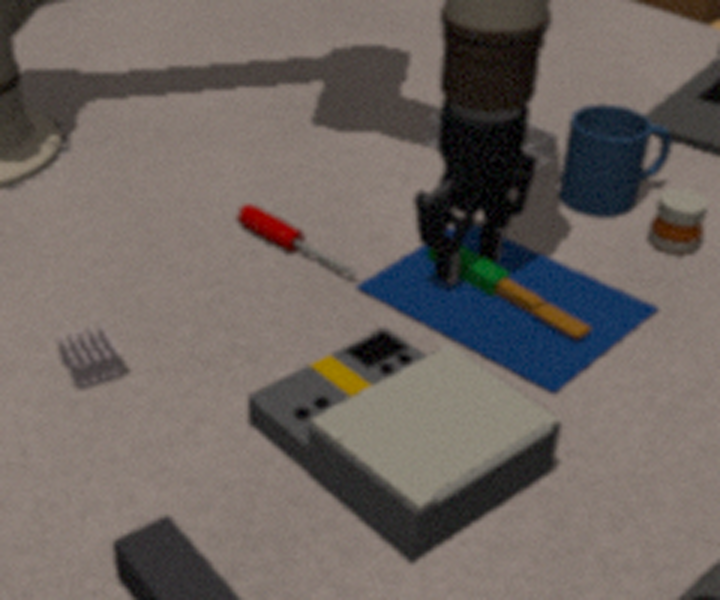

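{"fn": "jog_arm", "kwargs": {"increments": [[0, 0, 0, 0], [0, 0, 0.0005, 0], [0, 0, 0.0005, 0], [0, 0, 0.0005, 0], [0, 0, 0.0005, 0], [0, 0, 0.0005, 0], [0, 0, 0.0005, 0]], "hand": -1}}

```text
clock: 12.65
position: [542.5, 223.3, 23.0]
ee_rot: [0.024, 1.0, 0.003, 0.008]
contact_force: [-1.2, -0.2, 4.9]
gripper_width: 22.8
```

```bash
python3 -c "
from h import *
show()
im=get_image('wrist');save(im,'w8.png')"
```

```text
t 12.65 p [542.5 223.3  23. ] yaw 177.3 tiltz [ 0.0155  0.006  -0.9999] F [-1.2 -0.2  4.9] w 22.8 j [ 0.67  0.56 -0.35  0.01 -0.64 -2.29]
```

View pics/w8.png

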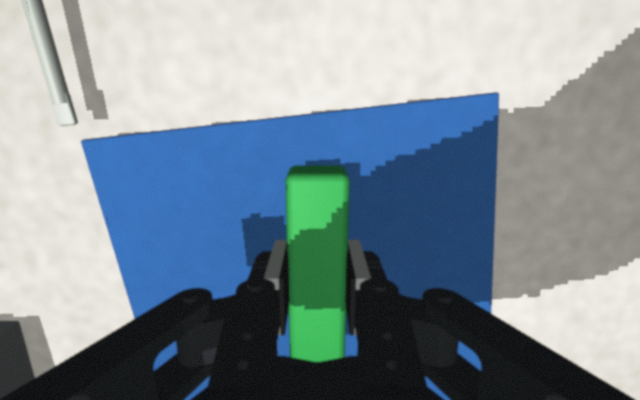

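```bash
python3 -c "
from h import *
print(inc(542.5,223.3,120),inc(477,6.3,120,177.2),inc(477,6.3,54,177.2))"
```

```text
([-0.0015, 0.0007, -0.0969], 0) ([0.0536, -0.2192, -0.0993], np.float64(0.1)) ([0.0546, -0.2196, -0.0333], np.float64(0.1))
```

{"fn": "jog_arm", "kwargs": {"increments": [[0, 0, -0.02, 0], [-0.001, 0, -0.06, 0], [0, 0, -0.098, 0], [0.01, -0.04, -0.098, 0], [0.02, -0.09, -0.099, 0], [0.033, -0.14, -0.099, 0], [0.045, -0.19, -0.099, 0], [0.054, -0.219, -0.099, 0], [0.054, -0.219, -0.099, 0], [0.054, -0.219, -0.099, 0]]}}

```text
clock: 13.95
position: [477.1, 6.8, 119.7]
ee_rot: [0.024, 1.0, 0.003, 0.008]
contact_force: [-0.5, -0.2, -0.3]
gripper_width: 22.6
```

```bash
python3 -c "
from h import *
show()
print(inc(477,6.3,54,177.2))
im=get_image('top');save(im,'t9.png',(220,90,420,290),3)
im=get_image('scene');save(im,'s9.png',(240,100,480,300),3)"
```

```text
t 13.95 p [477.1   6.8 119.7] yaw 177.3 tiltz [ 0.0161  0.0062 -0.9999] F [-0.5 -0.2 -0.3] w 22.6 j [ 0.36  0.27 -0.53 -0.   -0.75 -1.97]
([0.0011, -0.001, 0.0657], np.float64(0.1))
```

View pics/t9.png

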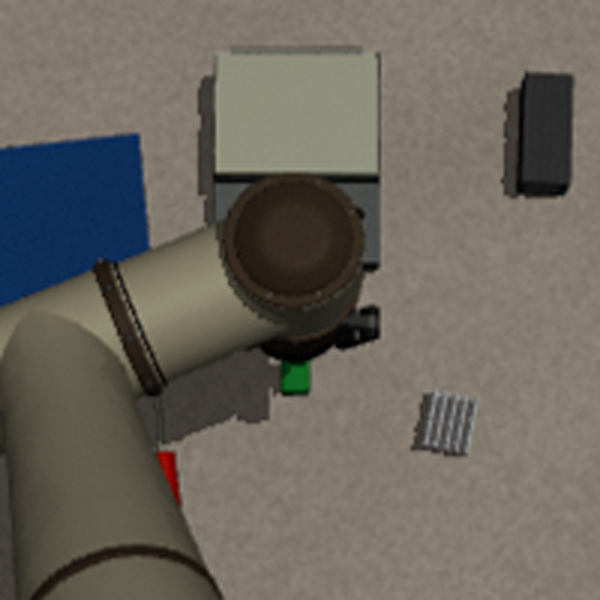

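View pics/s9.png

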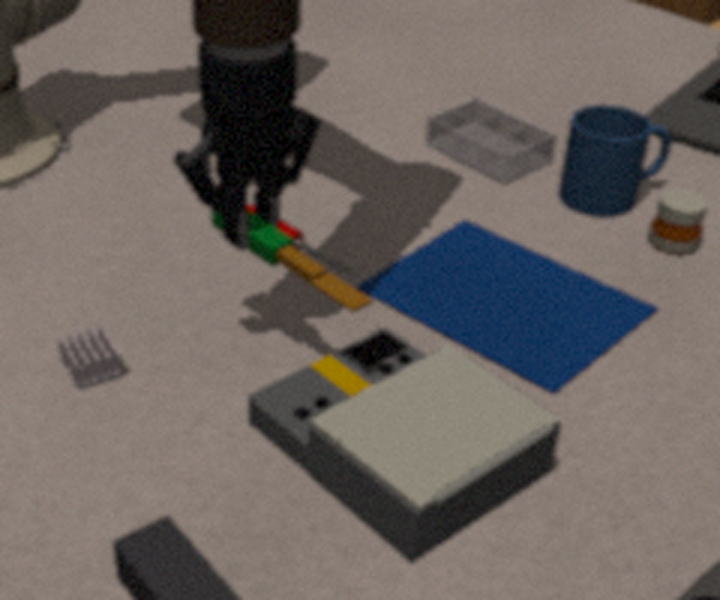

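{"fn": "jog_arm", "kwargs": {"increments": [[0.001, -0.001, 0.025, 0], [0.001, -0.001, 0.045, 0], [0.001, -0.001, 0.058, 0], [0.001, -0.001, 0.0657, 0], [0.001, -0.001, 0.0657, 0], [0.001, -0.001, 0.0657, 0]]}}

```text
clock: 14.8
position: [477.7, 7.0, 54.5]
ee_rot: [0.023, 1.0, 0.003, 0.008]
contact_force: [-0.3, -0.2, -0.7]
gripper_width: 23.2
```

```bash
python3 -c "
from h import *
show()
im=get_image('scene');save(im,'s10.png',(300,150,430,250),6)
C=cam('scene');p=read_state()['position']
u=np.array([.9988,-.0488,0]);v=np.array([.0488,.9988,0])
for d,w,z in((138,10,1.5),(138,-10,1.5),(88,10,1.5),(88,-10,1.5),(43,-12,10)): print((w2p(C,p+d*u+w*v+[0,0,-9+z])-[300,150])*6)
g=np.array([640,-1.7,0])
print('gap corners',[((w2p(C,g+w*v+[0,0,z])-[300,150])*6).round(0) for w in (25,-25) for z in (38,50)])
print('deck',[((w2p(C,g-75*u+w*v+[0,0,30])-[300,150])*6).round(0) for w in (75,-75)])
print('lip',[((w2p(C,g+w*v+[0,0,56])-[300,150])*6).round(0) for w in (73,-73)])
"
```

```text
t 14.8 p [477.7   7.   54.5] yaw 177.4 tiltz [ 0.0171  0.0065 -0.9998] F [-0.3 -0.2 -0.7] w 23.2 j [ 0.36  0.38 -0.6  -0.   -0.57 -1.97]
[375.51300733 432.33131034]
[338.26084598 452.12236554]
[292.9136201  372.75344728]
[256.05458041 391.25579699]
[183.10928205 325.36290322]
gap corners [array([443., 466.]), array([445., 443.]), array([350., 518.]), array([351., 494.])]
deck [array([403., 347.]), array([129., 487.])]
lip [array([532., 385.]), array([256., 534.])]
```

View pics/s10.png

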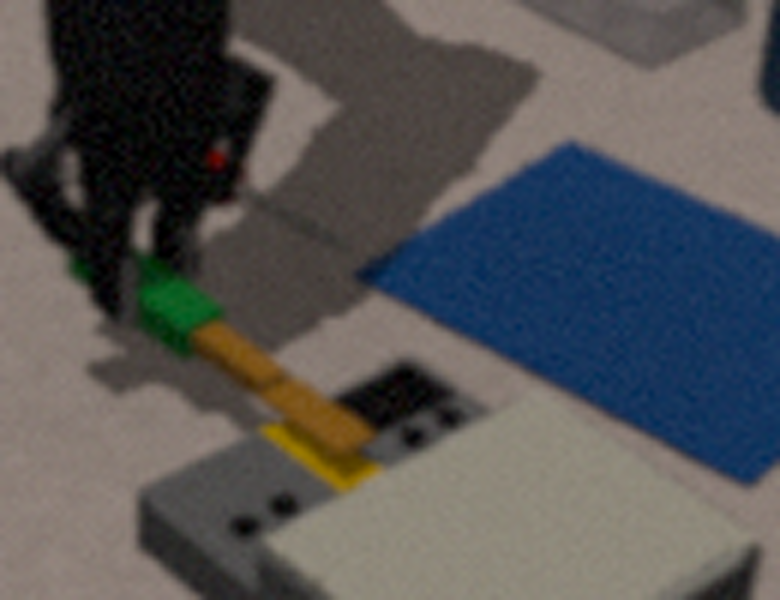

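```bash
python3 -c "
from h import *
g=np.array([640,-1.7]);u=np.array([.9988,-.0488])
for d in(-8,28): x=g+u*(d-138); print(inc(x[0],x[1],53))
"
```

```text
([-0.0165, -0.0008, 0.0018], 0)
([-0.0525, -0.0009, 0.0024], 0)
```

{"fn": "jog_arm", "kwargs": {"increments": [[-0.008, -0.001, 0.0018, 0], [-0.0165, -0.001, 0.0018, 0], [-0.0225, -0.001, 0.0019, 0], [-0.0285, -0.001, 0.002, 0], [-0.0345, -0.001, 0.0021, 0], [-0.0405, -0.001, 0.0022, 0], [-0.0465, -0.001, 0.0023, 0], [-0.0525, -0.001, 0.0024, 0], [-0.0525, -0.001, 0.0024, 0]]}}

```text
clock: 15.98
position: [530.6, 3.6, 53.0]
ee_rot: [0.023, 1.0, 0.004, 0.009]
contact_force: [-0.9, 0.4, -0.6]
gripper_width: 22.4
```

```bash
cat >> h.py <<'E'
def case(st):
    d=st['position'][:2]-np.array([640,-1.7]); u=np.array([.9988,-.0488]); return np.array([d@u+138,d@np.array([.0488,.9988]),st['position'][2]-9])
E
python3 -c "
from h import *
show();print(case(read_state()))
im=get_image('scene');save(im,'s11.png',(300,150,430,250),6)
"
```

```text
t 15.97 p [530.6   3.6  53. ] yaw 177.4 tiltz [ 0.0176  0.0066 -0.9998] F [-0.9  0.4 -0.6] w 22.4 j [ 0.31  0.45 -0.47 -0.   -0.63 -1.93]
[28.52226333 -0.06542168 44.03796124]
```

View pics/s11.png

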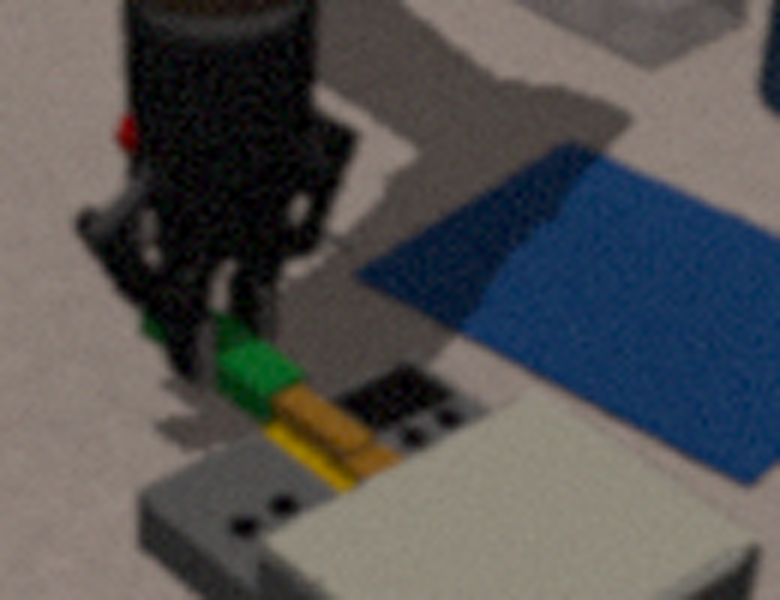

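```bash
python3 -c "
from h import *
s=read_state();p=s['position'];u=np.array([.9988,-.0488])
for th in (0,6,12,18,24,30,36,42,48,48):
    t=np.radians(th);dx=86.5*(1-np.cos(t));dz=4.5+86.5*np.sin(t)
    print(th,inc(p[0]+u[0]*dx,p[1]+u[1]*dx,p[2]+dz)[0])
"
```

```text
0 [-0.0001, 0.0, -0.0045]
6 [-0.0007, 0.0001, -0.0135]
12 [-0.0023, 0.0002, -0.0224]
18 [-0.0048, 0.0002, -0.0312]
24 [-0.0081, 0.0003, -0.0396]
30 [-0.0124, 0.0003, -0.0475]
36 [-0.0174, 0.0004, -0.0551]
42 [-0.0233, 0.0004, -0.062]
48 [-0.0298, 0.0004, -0.0683]
48 [-0.0298, 0.0004, -0.0683]
```

{"fn": "jog_arm", "kwargs": {"increments": [[0, 0, -0.0045, 0], [-0.0007, 0, -0.0135, 0], [-0.0023, 0, -0.0224, 0], [-0.0048, 0, -0.0312, 0], [-0.0081, 0, -0.0396, 0], [-0.0124, 0, -0.0475, 0], [-0.0174, 0, -0.0551, 0], [-0.0233, 0, -0.062, 0], [-0.0298, 0, -0.0683, 0], [-0.0298, 0, -0.0683, 0]]}}

```text
clock: 17.27
position: [560.6, 1.9, 122.7]
ee_rot: [0.023, 1.0, 0.004, 0.01]
contact_force: [-0.7, -0.5, -0.9]
gripper_width: 22.5
```

```bash
python3 -c "
from h import *
show();print(case(read_state()))
im=get_image('scene');save(im,'s12.png',(290,120,450,250),5)
"
```

```text
t 17.27 p [560.6   1.9 122.7] yaw 177.4 tiltz [ 0.0208  0.0072 -0.9998] F [-0.7 -0.5 -0.9] w 22.5 j [ 0.29  0.39 -0.33 -0.   -0.82 -1.91]
[ 58.49455987  -0.29409984 113.66415822]
```

View pics/s12.png

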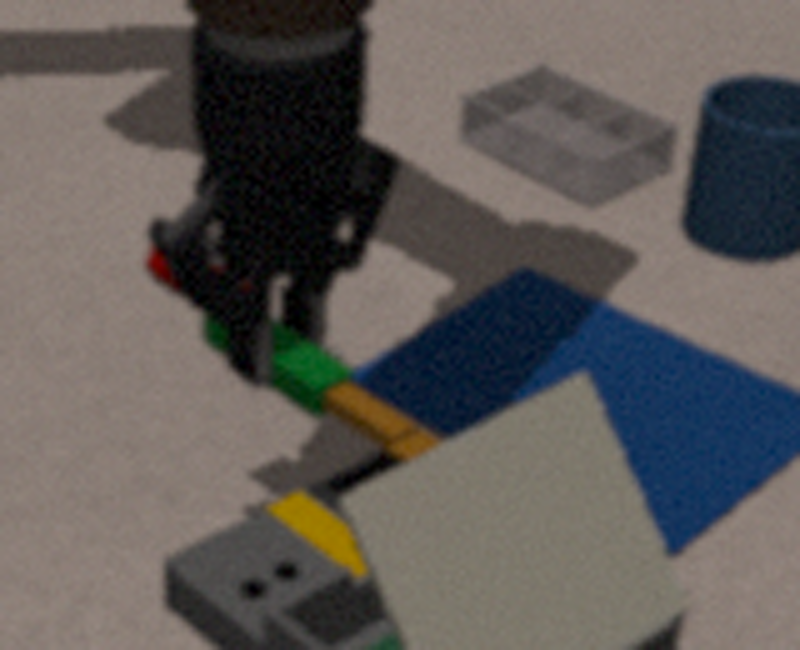

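```bash
python3 -c "
from h import *
s=read_state();p=s['position'];u=np.array([.9988,-.0488])
for th in (53,57,61,65,69,73,77,80,82):
    t=np.radians(th);x=115-86*np.cos(t)-58.5;dz=48.5+86*np.sin(t)-113.7
    print(th,inc(p[0]+u[0]*x,p[1]+u[1]*x,p[2]+dz)[0])
"
```

```text
53 [-0.0048, 0.0, -0.0034]
57 [-0.0098, 0.0, -0.0067]
61 [-0.015, 0.0, -0.0097]
65 [-0.0204, 0.0, -0.0123]
69 [-0.026, 0.0, -0.0146]
73 [-0.0317, 0.0, -0.0164]
77 [-0.0375, 0.0, -0.0179]
80 [-0.0419, 0.0, -0.0187]
82 [-0.0449, 0.0, -0.0191]
```

{"fn": "jog_arm", "kwargs": {"increments": [[-0.0048, 0, -0.0034, 0], [-0.0098, 0, -0.0067, 0], [-0.015, 0, -0.0097, 0], [-0.0204, 0, -0.0123, 0], [-0.026, 0, -0.0146, 0], [-0.0317, 0, -0.0164, 0], [-0.0375, 0, -0.0179, 0], [-0.042, 0, -0.0187, 0], [-0.045, 0, -0.0191, 0], [-0.045, 0, -0.0191, 0]]}}

```text
clock: 18.58
position: [605.4, -0.2, 142.4]
ee_rot: [0.023, 1.0, 0.004, 0.011]
contact_force: [-0.1, 0.3, -0.6]
gripper_width: 22.7
```

```bash
python3 -c "
from h import *
show();print(case(read_state()))
im=get_image('scene');save(im,'s13.png',(290,100,450,250),5)
"
```

```text
t 18.57 p [ 6.054e+02 -2.000e-01  1.424e+02] yaw 177.4 tiltz [ 0.0214  0.0074 -0.9997] F [-0.1  0.3 -0.6] w 22.7 j [ 0.27  0.43 -0.2  -0.   -0.91 -1.88]
[103.33208232  -0.16794478 133.39998405]
```

View pics/s13.png

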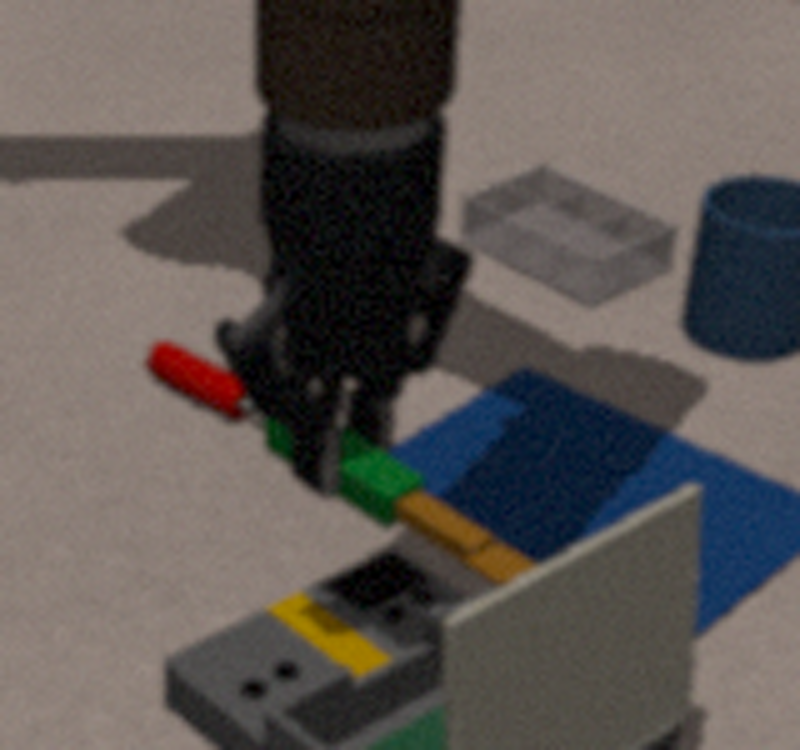

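```bash
python3 -c "
from h import *
x=605.4-.9988*115;y=-.2+.0488*115
print(inc(x,y,143),inc(x,y+120,143),inc(542.5,223,143,177.4))
"
```

```text
([0.1148, 0.0003, -0.003], 0) ([0.1203, 0.1202, -0.0021], 0) ([0.0729, 0.2201, -0.0003], np.float64(-0.0))
```

{"fn": "jog_arm", "kwargs": {"increments": [[0.01, 0, 0, 0], [0.03, 0, 0, 0], [0.06, 0, -0.001, 0], [0.09, 0, -0.002, 0], [0.115, 0, -0.003, 0], [0.115, 0.04, -0.003, 0], [0.11, 0.09, -0.002, 0], [0.1, 0.14, -0.002, 0], [0.085, 0.19, -0.001, 0], [0.073, 0.22, 0, 0]]}}

```text
clock: 19.88
position: [542.3, 225.3, 142.9]
ee_rot: [0.022, 1.0, 0.004, 0.011]
contact_force: [0.5, -0.7, -0.4]
gripper_width: 22.5
```

```bash
python3 -c "
from h import *
show()
im=get_image('scene');save(im,'s14.png',(290,100,450,250),5)
C=cam('scene');g=np.array([640,-1.7,0]);u=np.array([.9988,-.0488,0]);v=np.array([.0488,.9988,0])
for th in (0,65,75,80,85):
  t=np.radians(th);print(th,[((w2p(C,g+u*(115-115*np.cos(t))+w*v+[0,0,50+115*np.sin(t)])-[290,100])*5).round(0) for w in(73,-73)])
"
```

```text
t 19.88 p [542.3 225.3 142.9] yaw 177.5 tiltz [ 0.0223  0.0082 -0.9997] F [ 0.5 -0.7 -0.4] w 22.5 j [ 0.67  0.41 -0.25  0.01 -0.89 -2.29]
0 [array([492., 580.]), array([263., 705.])]
65 [array([626., 464.]), array([379., 595.])]
75 [array([663., 471.]), array([414., 605.])]
80 [array([682., 477.]), array([432., 613.])]
85 [array([701., 485.]), array([451., 623.])]
```

View pics/s14.png

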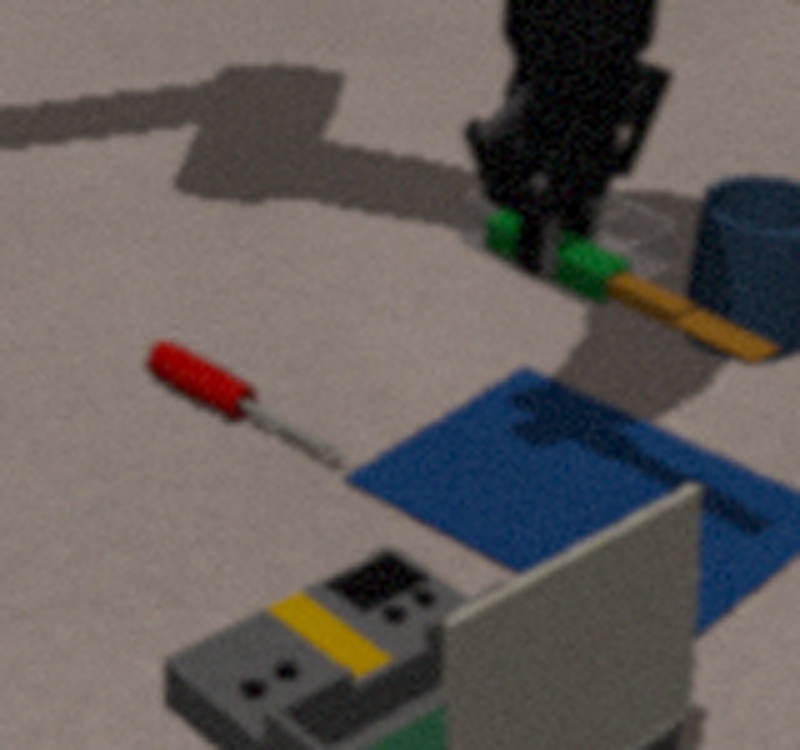

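{"fn": "jog_arm", "kwargs": {"increments": [[0, -0.002, 0, 0], [0, -0.002, 0, 0], [0, -0.002, 0, 0]]}}

```text
clock: 20.3
position: [543.9, 225.1, 143.0]
ee_rot: [0.021, 1.0, 0.005, 0.012]
contact_force: [0.6, 1.1, -1.7]
gripper_width: 22.4
```

```bash
python3 -c "
from h import *
show();print(inc(543,222.5,60),inc(543,222.5,25),inc(543,222.5,23))"
```

```text
t 20.3 p [543.9 225.1 143. ] yaw 177.6 tiltz [ 0.025   0.0095 -0.9996] F [ 0.6  1.1 -1.7] w 22.4 j [ 0.67  0.41 -0.25  0.01 -0.89 -2.29]
([0.0029, -0.0035, 0.083], 0) ([0.0037, -0.0039, 0.118], 0) ([0.0038, -0.0039, 0.12], 0)
```

{"fn": "jog_arm", "kwargs": {"increments": [[0.001, -0.002, 0.04, 0], [0.002, -0.003, 0.075, 0], [0.003, -0.004, 0.095, 0], [0.004, -0.004, 0.108, 0], [0.004, -0.004, 0.114, 0], [0.004, -0.004, 0.117, 0], [0.004, -0.004, 0.117, 0], [0.004, -0.004, 0.117, 0]]}}

```text
clock: 21.3
position: [543.1, 222.6, 26.6]
ee_rot: [0.021, 1.0, 0.005, 0.013]
contact_force: [-0.5, -0.2, -1.5]
gripper_width: 22.8
```

```bash
python3 -c "
from h import *
show();im=get_image('scene');save(im,'s15.png',(290,100,450,250),5)"
```

```text
t 21.3 p [543.1 222.6  26.6] yaw 177.6 tiltz [ 0.0262  0.0103 -0.9996] F [-0.5 -0.2 -1.5] w 22.8 j [ 0.67  0.56 -0.36  0.01 -0.63 -2.29]
```

View pics/s15.png

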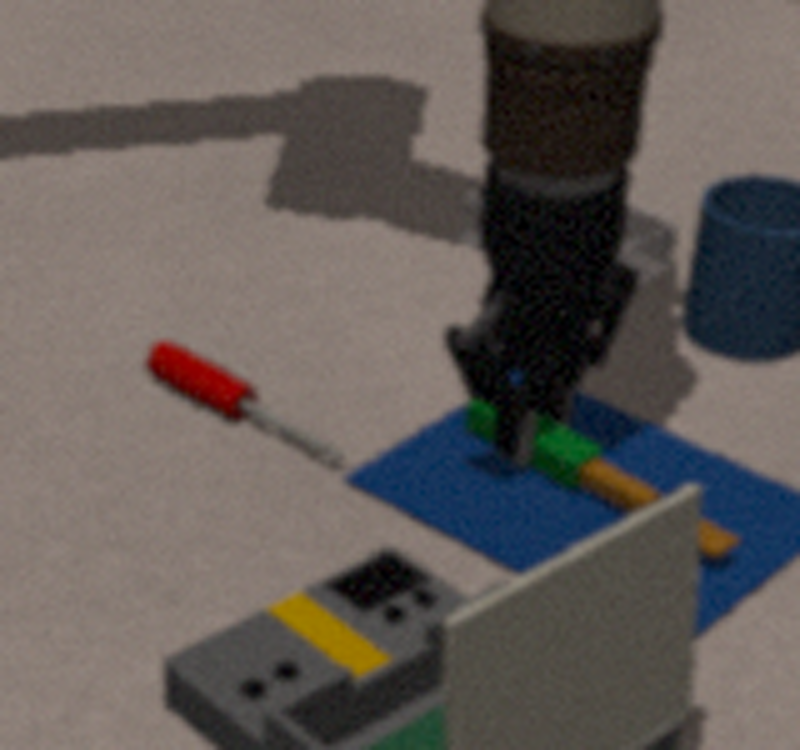

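{"fn": "jog_arm", "kwargs": {"increments": [[0, 0, 0.0015, 0], [0, 0, 0.003, 0], [0, 0, 0.003, 0]]}}

```text
clock: 21.72
position: [543.1, 222.7, 23.5]
ee_rot: [0.021, 1.0, 0.005, 0.013]
contact_force: [0.2, 0.1, -0.6]
gripper_width: 22.8
```

{"fn": "jog_arm", "kwargs": {"increments": [[0, 0, 0, 0], [0, 0, 0, 0], [0, 0, 0, 0], [0, 0, 0, 0], [0, 0, 0, 0], [0, 0, -0.02, 0], [0, 0, -0.06, 0], [0, 0, -0.11, 0], [0, 0, -0.15, 0], [0, 0, -0.15, 0]], "hand": 0.2}}

```text
clock: 22.98
position: [540.9, 222.3, 177.7]
ee_rot: [0.021, 1.0, 0.008, 0.016]
contact_force: [0.8, -0.1, 0.3]
gripper_width: 51.2
```

```bash
python3 -c "
from h import *
show();im=get_image('wrist');save(im,'w16.png');print(inc(480,330,250))
im=get_image('scene');save(im,'s16.png',(240,80,480,280),3)"
```

```text
t 22.98 p [540.9 222.3 177.7] yaw 177.6 tiltz [ 0.0333  0.015  -0.9993] F [ 0.8 -0.1  0.3] w 51.2 j [ 0.67  0.36 -0.22  0.01 -0.95 -2.29]
([0.062, 0.1068, -0.0752], 0)
```

View pics/w16.png

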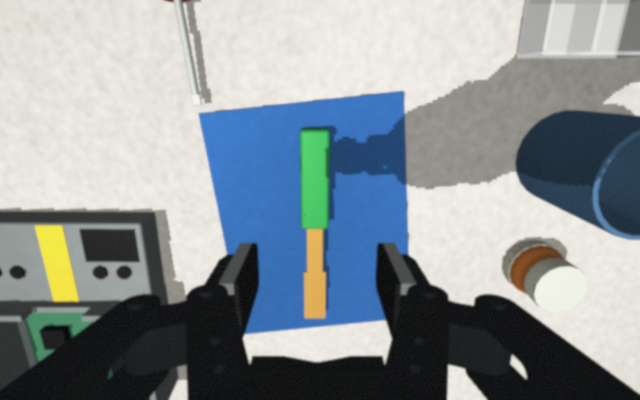

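View pics/s16.png

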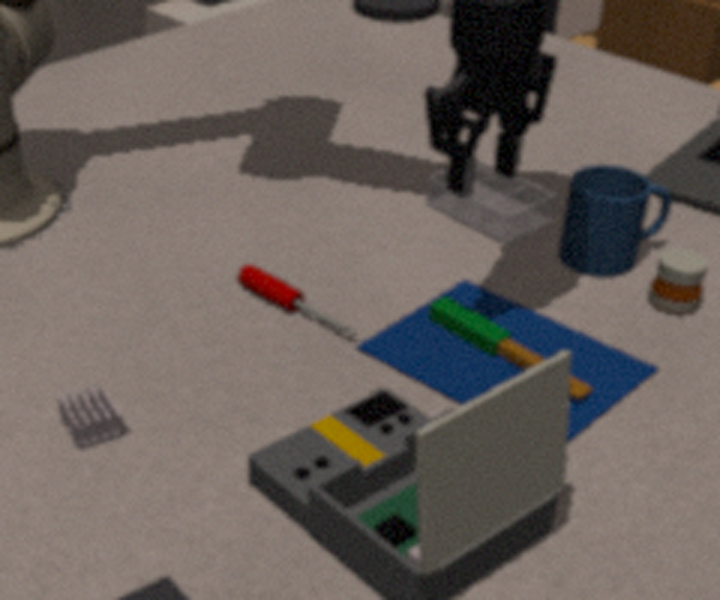

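{"fn": "jog_arm", "kwargs": {"increments": [[0, 0, 0, 0], [0, 0, 0, 0], [0, 0, 0, 0], [0, 0, 0, 0]]}}

```text
clock: 23.58
position: [538.8, 221.0, 173.0]
ee_rot: [0.021, 1.0, 0.005, 0.013]
contact_force: [-0.4, 0.9, 1.3]
gripper_width: 51.4
```

```bash
python3 -c "
from h import *
im=get_image('top');save(im,'t17.png')
a=cv2.imread('pics/top0.png').astype(int);d=np.abs(a-im[:,:,::-1]).max(2)>45
cv2.imwrite('pics/d17.png',np.vstack([im[90:290,:,::-1],np.repeat((d[90:290]*255).astype(np.uint8)[:,:,None],3,2)]));show()"
```

```text
t 23.62 p [538.8 221.  173.2] yaw 177.5 tiltz [ 0.0255  0.0105 -0.9996] F [ 0.1 -0.3  0.6] w 51.4 j [ 0.67  0.36 -0.23  0.01 -0.95 -2.29]
```

View pics/d17.png

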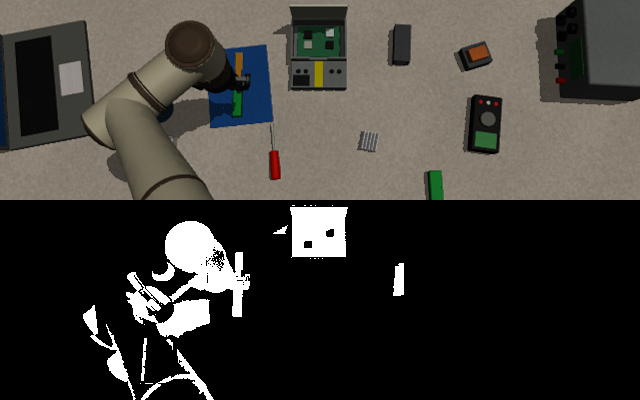

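The top view shows the cover open and the tool on the mat. The only changes from the first picture are the cover, the tool's old place in the dock, the tool on the mat, and the arm with its shadow. The bystanders the arm doesn't hide haven't moved, so I'm handing the job in.

```bash
python3 -c "
from bench import *
print(job_done())"
```

```text
the job is handed in; nothing more can be done
None
```

The job is done and handed in, at about 23.6 s on the robot's clock; the hand-in gives no verdict.

**What I did:** I gripped the tool by its shank, drew it out of the dock, laid it flat on the mat and let go. I took it again by the green handle, pushed the blade about 28 mm into the gap and swung the cover up along an arc about the hinge. Then I backed out, laid the tool flat on the mat again and let go.

**Last checks:**
- **Cover:** it stands at about 80–85° (blade position and scene image agree) and stayed there after the blade left.
- **Tool:** it lies flat, wholly inside the blue mat, with the fingers open and the gripper about 150 mm above it.
- **Contact:** in the images the robot stayed well clear of the cover. The forces shown after each move never passed about 5 N, and that was when closing on the handle.
- **Bystanders:** those visible from the top show no shift from the first picture. The mug, jar and parts box were partly or wholly hidden by the arm there, and I judged them only by eye in the scene view.

**Disagreements:**
- **Gripper tilt:** it crept up to about 1.5–2° over the run. The blade still went in without measurable force, and the tool came down flat.
- **Handle position on the mat:** the wrist image, the top image and the arm's own position differed by 3–6 mm. I used a value between them.

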